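# Clip the service tag onto the balance's sprung eye

### The job

Clip the loose service tag onto the eye at the front of the laboratory balance: press the sprung gate of its snap hook sideways against the upright bar of the eye until the bar is inside the hook, then draw the hook back so that the bar sits in the bow and the gate snaps shut. Prove that it holds by pulling the hook straight away from the balance with a steady 10 N or so for about a second, never loading the eye beyond 20 N. Then let go and leave the tag lying on the bench, hooked on with its gate closed, and leave the other things on the bench where they are.

Things in the scene. Friction and masses are not known exactly. Their poses are not given: they have to be found in the camera images.
- hook: Loose service tag, stiff, 208 long, about 140 g, lying flat. Origin on its underside, z up, x from tag plate to hook nose. Rear to front: bare aluminium plate with blank label (x -130 to -70, 40 wide, 4 thick), grey plastic grip block (x -75 to -14, 22 wide, z 0 to 26), steel hook loop of 8 mm round bar (x -14 to 75, z 11 to 19).
- grip (a point): Centre of the tag's grip block: hook frame (-45, 0, 13) mm; take it across its 22 mm width (along y).
- bow (a point): Where the centre of an 8 mm bar lies when seated in the hook's bow: hook frame (63, 0, 15) mm, axes as the hook. The loop: spine with inner face at y +12; round bow, inner end x 67, outer end x 75; nose returning on the y -16 side (inner face y -12, outer y -20) and ending at x 49. From x 0 to 46 the -y side is closed only by the gate.
- gate (a joint): Angle of the sprung gate, 0 shut to 0.75 rad fully open. Steel bar 46 long, 5 thick, hinged at hook frame (0, -14.5) mm, outer face y -17 when shut; its tip swings inwards only (to +y) and springs back. Pressed from outside 30 mm from the hinge: about 3 N to start, 6 N at 0.6 rad. It snaps shut once a bar inside the loop is beyond about x 51.
- balance: Off-white balance with round steel pan, fixed, 220 x 240 x 82 mm. Origin mid underside, z up, x from its front (eye side, facing the robot) to its back. A grey block (34 wide, 58 tall) at the middle of the front ends at x -135. From it a closed upright eye of 8 mm steel bar stands out in the plane y = 0: upright bar in front, lower limb (top at z 9.5), upper limb (underside z 41).
- eye_mid (a point): Point fixed on the balance, axes as the balance, at balance frame (-192, 0, 25) mm: the middle of the range where the eye's upright bar may stand. How far the eye stands out was set by an adjuster and differs each time: the bar's centre rests anywhere from 8 mm nearer the balance to 8 mm farther out along x; this is not measured. Sideways the bar is rigid.
- eye (a joint): How far the eye has been drawn out towards the balance's -x from where it rests (m), against a stiff spring of 6 N per mm: 0 at rest, 0.005 at the hard stop.
- dish: Bystander: covered clear dish, 94 mm across, 18 tall, origin under its centre.
- jar: Bystander: amber jar with white lid, 56 mm across, 75 tall, origin under its centre.
- driver: Bystander: small screwdriver, 170 mm long, lying along its x.
Mind the look-alikes: they are no part of the job. Several things look just like the hook: the one meant starts nearest to the robot's base.

How it is judged:
By the outcome, as a careful person would: the job done as asked, in the order asked, and still so for the second after the job is handed in, with the robot touching nothing.
It also fails if it takes over 56 s, if anything falls off the work surface, if the arm or the gripper's body presses on something with over 40 N, if the wrist force passes 120 N, or if a joint passes its speed limit or range.

### The arm

A 6-joint arm with a two-finger parallel gripper is mounted at the origin on the work surface. World frame = base frame: x ahead of the robot, y to its left, z up, the work surface at z = 0. Lengths are in m, angles in rad, forces in N, time in s.
With the tool pointing down it reaches from about 0.35 to 0.725 m from the base axis. Payload 6 kg.
Tool frame: the origin (TCP) lies between the finger pads; the fingertips stand 8 mm ahead of it and the grasp point (between the pads) lies 11 mm behind it (arm.tcp_to_tips is the distance from the TCP to the fingertips, in m); z points along the fingers, y is the direction in which the jaws open and shut (so a half turn about z gives the same grasp; the last joint's range is limited). The gripper opens to 85 mm and grips with 20 to 120 N. Pads are 22 mm wide; open, the fingers measure 114 mm over their backs; the gripper's body (76 mm by 85 mm) begins 54 mm behind the grasp point. The pads swing forward as they close: fully open they stand 13 mm farther back than shut.
Start: joints at [1.683, 0.04, 0.085, 0, -1.615, -0.334], TCP at [0.132, 0.585, 0.239] pointing down, gripper open.
Joint ranges: [-2.56, 2.56], [-1.29, 2.01], [-1.08, 1.49], [-3.29, 1.98], [-2.81, -0.18], [-2.99, 2.99]. Speed limits (rad/s): [2.57, 2.57, 3.01, 3.14, 3.14, 3.14].

### API

Orientations are given as a rotation vector (axis times angle).
In Python, from plant import readout, optics, ticket, arm gives the robot as it stands.
- The arm moves only by the tool play_rows, never from a script. Its argument "plan" is a list of rows, each an object of numbers: "x", "y", "z": the shift along the tool's x, y, z in m; "twist": the turn about the tool's z in rad. In form: [{"x": .., "y": .., "z": .., "twist": ..}, ...]. A call has 1 to 5 rows; each row is the pose to reach, as a shift and turn from the pose measured when the call began, along the tool's axes at that moment; what a row does not reach only later rows make up. A row lasts 1/12 s, in which the tool goes at most 41.7 mm and 7.16 degrees, less where a joint would pass 70% of its speed; a pose out of reach is approached as far as the arm can. A call with a gripper value outside its range is refused whole. "fingers" is the closure, from 0 (fully open) to 1 (shut), set as the call begins (left out, the last holds). The fingers move at their own pace and stop on an object; "grip_force" is the grip in N (left out, the last holds). Time passes only in rows, so rows that repeat a pose let the fingers close. It gives the time, the measured TCP pose, the force and the opening at its end, in the units of the state.
- readout.get_obs(): the state, without advancing time (a new reading comes with each control period).
- optics.read_camera(name): name is "scene" or "top" or "wrist"; returns the picture (384x512x3 uint8, red, green, blue); there is no depth.
- optics.get_calibration(name): a dict with "fx", "fy", "cx", "cy" (pixels), "extrinsics" (4x4, takes a point from camera to world coordinates). Camera axes: x right, y down, z forward; pixel columns grow to the right and rows downward; lengths in m; the calibration is good to about 2 mm. A picture is of the moment at which its call begins: read the wrist's pose just before it. get_calibration takes no time and is no camera call; for the wrist camera it gives the pose at the moment of the call.
- ticket.job_done(): hands the job in, once; it reports no verdict.
The state is a dict: "time": time; "qpos": joint angles; "qvel": joint speeds; "joint_torque": joint torques, N m; "ee_pos": TCP position; "tcp_rot": TCP orientation; "contact_force": force on the tool from outside, world axes, zero at the start; "torque": the same for the moment, N m; "grip_width": opening from 0.0 (shut) to 1.0 (fully open).
Only numpy, scipy, OpenCV 4.12 (cv2) and the standard library are available. Lean on these libraries where they do the work, as an engineer would, in place of code of your own. Each camera call takes 0.05 s, during which the arm holds its last target.

## Working session

There is one attempt and no reset: what is moved stays moved. The work goes in short steps, Python scripts to look and compute and a tool call to move; the robot and the scene stay as the last step left them, time stands still between calls to the robot, and variables do not carry over. Pictures are saved under pics/ and viewed, and the job is handed in when it is done.

Besides the shell and the picture viewer there is one more tool, called after "Request:" in YAML: its name, and indented under it one key for each argument. play_rows: Moves the arm, as the interface text tells. Its arguments: {"type":"object","properties":{"plan":{"type":"array","items":{"type":"object","properties":{"x":{"type":"number"},"y":{"type":"number"},"z":{"type":"number"},"twist":{"type":"number"}}}},"fingers":{"type":"number"},"grip_force":{"type":"number"}},"required":["plan"]}

```bash
ls; mkdir -p pics; python3 - <<'E'
from plant import readout, optics, ticket, arm
import cv2, numpy as np
print(readout.get_obs()); print([a for a in dir(arm) if a[0]!='_'])
for n in ["scene","top","wrist"]:
    c=optics.get_calibration(n)
    im=optics.read_camera(n); cv2.imwrite(f"pics/{n}0.png",im[:,:,::-1])
    print(n,c["fx"],c["fy"],c["cx"],c["cy"],np.round(c["extrinsics"],4).tolist())
E
```

```text
pics
{'time': 0.0, 'qpos': array([ 1.68270762e+00,  4.08165471e-02,  8.37898788e-02, -4.64655809e-04,
       -1.61551338e+00, -3.33687945e-01]), 'qvel': array([-0.00045924, -0.00253643, -0.00111619, -0.00109258,  0.0009516 ,
        0.00099896]), 'joint_torque': array([-5.63311028e-05, -3.68201923e+01,  3.47418308e+01,  6.93220004e+00,
       -5.32930004e-03, -2.02464818e-06]), 'ee_pos': array([0.13183535, 0.5850047 , 0.23826447]), 'tcp_rot': array([ 3.12050899e+00, -3.47421138e-01, -1.05874288e-04]), 'contact_force': array([ 0.99285441, -0.11239835, -0.27038884]), 'torque': array([-0.00801793,  0.00763781,  0.00958925]), 'grip_width': 1.0001455511112542}
['Unreachable', 'tcp_to_tips']
scene 368.5281409225802 368.5281409225802 249.22740094115414 189.52021629632205 [[0.5606, 0.6093, -0.5608, 1.178], [0.828, -0.4186, 0.3731, -0.3747], [-0.0074, -0.6735, -0.7391, 0.7809], [0.0, 0.0, 0.0, 1.0]]
top 445.83484671157083 445.83484671157083 258.6055989400491 181.71648317760298 [[-0.0103, -0.9891, 0.1468, 0.4268], [-0.9999, 0.0093, -0.0074, 0.0008], [0.006, -0.1469, -0.9891, 1.291], [0.0, 0.0, 0.0, 1.0]]
wrist 277.366303997253 277.366303997253 256.6316020753387 197.10649290124044 [[-0.221, -0.9267, -0.3038, 0.2109], [-0.9753, 0.2105, 0.0674, 0.5665], [0.0015, 0.3112, -0.9503, 0.373], [0.0, 0.0, 0.0, 1.0]]
```

View pics/top0.png

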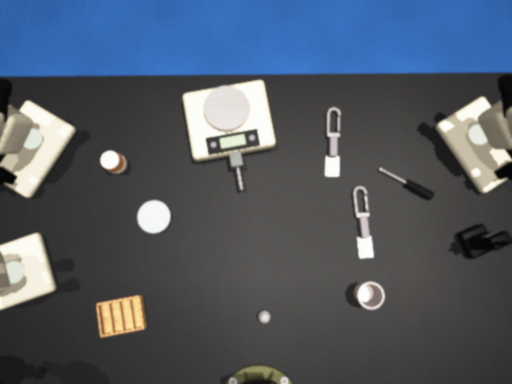

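View pics/scene0.png

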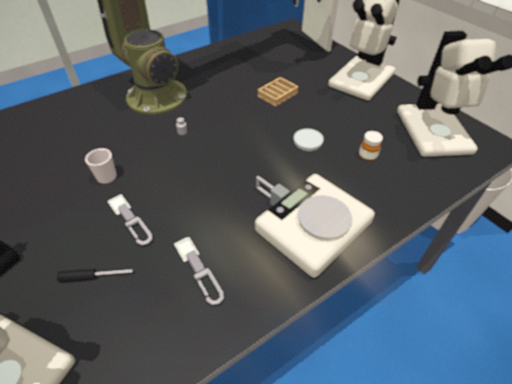

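View pics/wrist0.png

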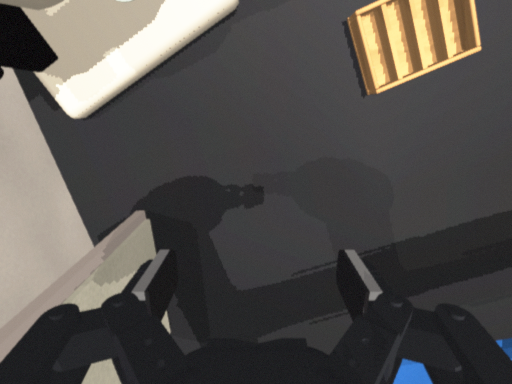

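The scene shows two look-alike tags: A, near, at top (363,222) / scene (130,220), and B, far, at top (333,142) / scene (200,270). The eye is at top (239,180). A is nearer the base. Next I'll check it in a crop and measure it.

```bash
cat > h.py <<'E'
import numpy as np, cv2
from plant import readout, optics
def cast(c,u,v,z):
    E=np.array(c["extrinsics"]); d=E[:3,:3]@np.array([(u-c["cx"])/c["fx"],(v-c["cy"])/c["fy"],1.0])
    o=E[:3,3]; return o+d*(z-o[2])/d[2]
def proj(c,P):
    E=np.array(c["extrinsics"]); p=E[:3,:3].T@(np.asarray(P,float)-E[:3,3])
    return np.array([c["fx"]*p[0]/p[2]+c["cx"],c["fy"]*p[1]/p[2]+c["cy"]])
def hookpt(o,yaw,p):
    c,s=np.cos(yaw),np.sin(yaw); return np.array([o[0]+c*p[0]-s*p[1],o[1]+s*p[0]+c*p[1],p[2] if len(p)>2 else 0])
E
python3 - <<'E'
from h import *
t=cv2.imread("pics/top0.png"); s=cv2.imread("pics/scene0.png")
a=cv2.resize(t[95:265,290:390],None,fx=5,fy=5,interpolation=cv2.INTER_CUBIC)[:, :]
a=cv2.resize(a,(350,595)); b=cv2.resize(t[130:200,205:275],(400,400),interpolation=cv2.INTER_CUBIC)
out=np.zeros((595,750,3),np.uint8); out[:,:350]=a; out[:400,350:]=b
cv2.imwrite("pics/crop1.png",out)
c=optics.get_calibration("top")
for n,u,v,z in [("A plate rear",366,257,.004),("A bow",360,187,.015),("B rear",332,176,.004),("B bow",333,109,.015),("eye out",240.5,188,.041),("block",236,155,.058)]:
    print(n,np.round(cast(c,u,v,z),3))
hsv=cv2.cvtColor(t,cv2.COLOR_BGR2HSV)
m=(hsv[...,2]>150)&(hsv[...,1]<60)
n,l,st,ce=cv2.connectedComponentsWithStats(m.astype(np.uint8))
for i in range(1,n):
    if st[i,4]>60: print(st[i],np.round(ce[i],1),np.round(cv2.minAreaRect(np.argwhere(l==i)[:,::-1].astype(np.float32))[2],1),np.round(cast(c,*ce[i],0.004),3))
E
```

```text
A plate rear [ 0.398 -0.313  0.004]
A bow [ 0.598 -0.302  0.015]
B rear [ 0.633 -0.224  0.004]
B bow [ 0.832 -0.232  0.015]
eye out [0.595 0.043 0.041]
block [0.687 0.054 0.058]
[ 183   80   93   86 4951] [227.9 116.3] 79.7 [0.816 0.081 0.004]
[ 438   97   74   96 3130] [474.2 143.8] 56.3 [ 0.725 -0.649  0.004]
[   0  101   75   96 3663] [ 34.3 145.9] 33.7 [0.731 0.651 0.004]
[324 107  17  70 599] [332.1 150.5] 0.9 [ 0.709 -0.227  0.004]
[497 113  15  31 129] [503.7 125.4] 63.4 [ 0.781 -0.742  0.004]
[220 134  26  15 278] [232.3 140.8] 79.7 [0.741 0.068 0.004]
[100 150  20  19 289] [109.3 159.4] 45.0 [0.688 0.428 0.004]
[380 168  25  15  61] [392.  174.9] 26.6 [ 0.634 -0.4    0.004]
[353 186  21  73 652] [363.3 230.8] 83.8 [ 0.472 -0.309  0.004]
[137 200  34  33 872] [153.3 216.2] 90.0 [0.52  0.295 0.004]
[   0  233   55   77 2841] [ 25. 270.] 74.1 [0.372 0.654 0.004]
[357 281  28  29 458] [368.9 294.5] 45.0 [ 0.294 -0.316  0.004]
[260 311  10  12  92] [264.4 316.6] 45.0 [ 0.237 -0.021  0.004]
```

View pics/crop1.png

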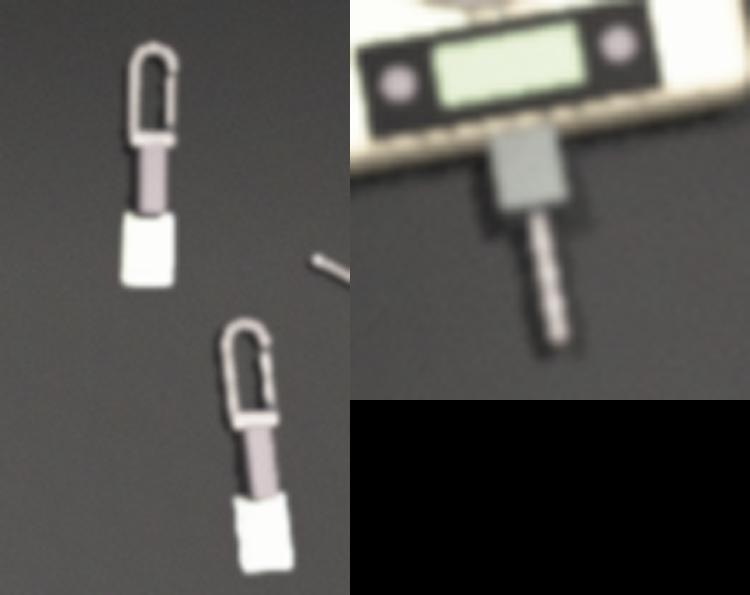

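Choosing A (base distance about 0.57 m, gate on the right, which is −y). I'll move over it and use the wrist camera to refine the measurement.

Request:
play_rows:
  plan:
    - {"x":0.03,"y":0.025,"z":0,"twist":-0.08}
    - {"x":0.06,"y":0.05,"z":0,"twist":-0.16}
    - {"x":0.09,"y":0.072,"z":0,"twist":-0.24}
    - {"x":0.12,"y":0.096,"z":0,"twist":-0.28}
    - {"x":0.15,"y":0.12,"z":0,"twist":-0.28}

```text
time: 0.57
ee_pos: [0.2525, 0.4334, 0.2384]
tcp_rot: [3.139, 0.096, -0.001]
contact_force: [1.1, 0.5, 0.2]
grip_width: 1.001
```

```bash
cat >> h.py <<'E'
from scipy.spatial.transform import Rotation as R
def state():
    o=readout.get_obs(); M=R.from_rotvec(o["tcp_rot"]).as_matrix()
    return o,M
def goto(P,yaw=None):
    o,M=state(); d=M.T@(np.asarray(P)-o["ee_pos"]); y=np.arctan2(M[1,0],M[0,0])
    print("t%.2f"%o["time"],"pos",np.round(o["ee_pos"],4),"yaw %.4f"%y,"tilt",np.round(M[:,2],4),"F",np.round(o["contact_force"],2),"w %.3f"%o["grip_width"])
    print("shift",np.round(d,4),"twist",None if yaw is None else round(-(yaw-y),4))
E
python3 -c "
from h import *
goto([.46,-.305,.22],.06)"
```

```text
t0.57 pos [0.2525 0.4334 0.2384] yaw 0.0611 tilt [-3.0e-04 -1.6e-03 -1.0e+00] F [1.06 0.48 0.2 ] w 1.001
shift [0.1621 0.7497 0.0195] twist 0.0011
```

Request:
play_rows:
  plan:
    - {"x":0.02,"y":0.035,"z":0}
    - {"x":0.04,"y":0.07,"z":0}
    - {"x":0.06,"y":0.105,"z":0}
    - {"x":0.08,"y":0.14,"z":0}
    - {"x":0.1,"y":0.175,"z":0}

```text
schema error: expected keys x, y, z, twist
```

Request:
play_rows:
  plan:
    - {"x":0.01,"y":0.04,"z":0}
    - {"x":0.02,"y":0.08,"z":0}
    - {"x":0.03,"y":0.12,"z":0}
    - {"x":0.04,"y":0.16,"z":0}
    - {"x":0.045,"y":0.2,"z":0}

```text
schema error: expected keys x, y, z, twist
```

```bash
python3 -c "
from h import *
goto([.50,.04,.22],.06)
c=optics.get_calibration('wrist');im=optics.read_camera('wrist');cv2.imwrite('pics/w1.png',im[:,:,::-1]);np.save('w1.npy',c)
print(np.round(c['extrinsics'],4))"
```

```text
t0.57 pos [0.2525 0.4334 0.2384] yaw 0.0611 tilt [-3.0e-04 -1.6e-03 -1.0e+00] F [1.06 0.48 0.2 ] w 1.001
shift [0.2231 0.4078 0.019 ] twist 0.0011
[[ 0.06   -0.9485 -0.3111  0.3333]
 [-0.9982 -0.0565 -0.0203  0.4375]
 [ 0.0017  0.3117 -0.9502  0.373 ]
 [ 0.      0.      0.      1.    ]]
```

View pics/w1.png

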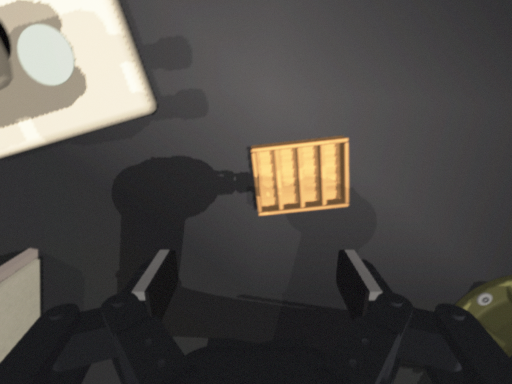

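Twist is required in every row. I'll repeat the moves with it, stopping by the eye on the way for a look.

Request:
play_rows:
  plan:
    - {"x":0.02,"y":0.035,"z":0,"twist":0}
    - {"x":0.04,"y":0.07,"z":0,"twist":0}
    - {"x":0.06,"y":0.105,"z":0,"twist":0}
    - {"x":0.08,"y":0.14,"z":0,"twist":0}
    - {"x":0.1,"y":0.175,"z":0,"twist":0}

```text
time: 1.03
ee_pos: [0.3657, 0.259, 0.2402]
tcp_rot: [3.139, 0.09, 0.002]
contact_force: [1.2, 0.1, 0.2]
grip_width: 1.0
```

Request:
play_rows:
  plan:
    - {"x":0.025,"y":0.035,"z":0,"twist":0}
    - {"x":0.05,"y":0.07,"z":0,"twist":0}
    - {"x":0.075,"y":0.1,"z":0,"twist":0}
    - {"x":0.1,"y":0.13,"z":0,"twist":0}
    - {"x":0.125,"y":0.165,"z":0,"twist":0}

```text
time: 1.45
ee_pos: [0.5001, 0.1007, 0.2404]
tcp_rot: [3.14, 0.09, 0.002]
contact_force: [0.4, 0.8, 0.3]
grip_width: 1.002
```

Request:
play_rows:
  plan:
    - {"x":0,"y":0.035,"z":0,"twist":0}
    - {"x":0,"y":0.07,"z":0,"twist":0}
    - {"x":0,"y":0.07,"z":0,"twist":0}
    - {"x":0,"y":0.07,"z":0,"twist":0}

```text
time: 1.78
ee_pos: [0.5041, 0.0292, 0.2402]
tcp_rot: [3.14, 0.084, 0.002]
contact_force: [0.1, 0.8, -0.3]
grip_width: 1.0
```

```bash
python3 -c "
from h import *
goto([.50,.04,.22],.06)
c=optics.get_calibration('wrist');im=optics.read_camera('wrist');cv2.imwrite('pics/w2.png',im[:,:,::-1]);np.save('w2.npy',c)
print(np.round(c['extrinsics'],4))"
```

```text
t1.78 pos [0.5041 0.0292 0.2402] yaw 0.0536 tilt [ 1.1e-03 -5.0e-04 -1.0e+00] F [ 0.11  0.78 -0.31] w 1.000
shift [-0.0036 -0.011   0.0202] twist -0.0064
[[ 5.240e-02 -9.493e-01 -3.099e-01  5.848e-01]
 [-9.986e-01 -4.970e-02 -1.680e-02  3.240e-02]
 [ 5.000e-04  3.103e-01 -9.506e-01  3.749e-01]
 [ 0.000e+00  0.000e+00  0.000e+00  1.000e+00]]
```

View pics/w2.png

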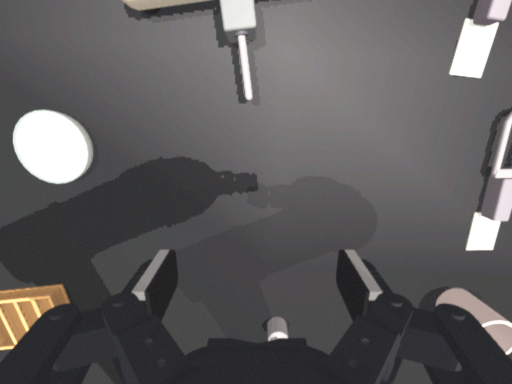

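```bash
python3 -c "
from h import *
im=cv2.imread('pics/w2.png');cv2.imwrite('pics/w2c.png',cv2.resize(im[0:120,195:295],None,fx=5,fy=5,interpolation=cv2.INTER_CUBIC))
c=np.load('w2.npy',allow_pickle=True).item()
g=im.mean(2)
for r in range(34,108,4): 
    x=np.arange(225,265);w=np.clip(g[r,225:265]-95,0,None);print(r,round((x*w).sum()/max(w.sum(),1),1),(g[r,225:265]>110).sum(), int(g[r,235:256].max()))
"
```

```text
34 247.2 18 140
38 244.3 17 254
42 245.5 24 254
46 245.1 29 254
50 245.3 33 254
54 245.8 32 254
58 245.6 33 254
62 245.8 33 254
66 245.7 33 254
70 245.9 34 254
74 246.3 32 254
78 246.1 32 254
82 246.5 31 254
86 246.3 31 254
90 246.8 29 254
94 247.3 28 254
98 246.7 27 239
102 244.9 24 120
106 245.7 40 122
```

View pics/w2c.png

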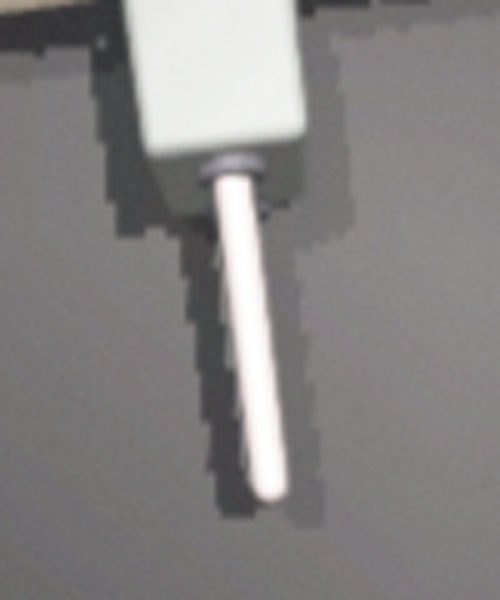

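```bash
python3 -c "
from h import *
im=cv2.imread('pics/w2.png').astype(int)
c=np.load('w2.npy',allow_pickle=True).item()
pts=[]
for r in range(42,97,3):
    row=im[r,225:265].min(1); xs=np.where(row>185)[0]+225
    u=xs.mean(); P=cast(c,u,r,.049); pts.append(P[:2]); 
pts=np.array(pts); 
vx,vy,x0,y0=cv2.fitLine(pts.astype(np.float32),cv2.DIST_HUBER,0,.001,.001).ravel(); print('eye yaw',np.arctan2(vy,vx) if vx>0 else np.arctan2(-vy,-vx),x0,y0)
for v in (99,100,100.5): print('tip',[np.round(cast(c,249,v,z),4).tolist() for z in (.025,.045,.049)])
# block corners, top z .058
for u,v in [(195+150/5,157/5),(195+303/5,132/5)]: print('blk',np.round(cast(c,u,v,.058),4))
t=optics.get_calibration('top'); P=cast(c,249,99,.045);print(proj(t,P), proj(t,cast(c,242,42,.049)))
"
```

```text
eye yaw 0.1720937 0.6262546 0.047178946
tip [[0.5929, 0.0418, 0.025], [0.5924, 0.0412, 0.045], [0.5923, 0.0411, 0.049]]
tip [[0.5918, 0.0417, 0.025], [0.5914, 0.0412, 0.045], [0.5913, 0.0411, 0.049]]
tip [[0.5912, 0.0417, 0.025], [0.5908, 0.0412, 0.045], [0.5908, 0.0411, 0.049]]
blk [0.6549 0.0678 0.058 ]
blk [0.6609 0.0373 0.058 ]
[241.00748676 188.65083048] [237.45261772 168.98652844]
```

```bash
python3 -c "
from h import *
goto([.47,-.30,.22],.06)"
```

```text
t1.83 pos [0.504  0.0303 0.2402] yaw 0.0554 tilt [ 1.1e-03 -2.0e-04 -1.0e+00] F [-0.49  0.66 -0.38] w 0.997
shift [-0.0523  0.328   0.0202] twist -0.0046
```

Request:
play_rows:
  plan:
    - {"x":-0.01,"y":0.04,"z":0,"twist":0}
    - {"x":-0.02,"y":0.08,"z":0,"twist":0}
    - {"x":-0.03,"y":0.12,"z":0,"twist":0}
    - {"x":-0.04,"y":0.16,"z":0.01,"twist":0}
    - {"x":-0.05,"y":0.2,"z":0.02,"twist":0}

```text
time: 2.25
ee_pos: [0.4656, -0.1709, 0.221]
tcp_rot: [3.14, 0.092, 0.005]
contact_force: [1.5, -0.5, -0.1]
grip_width: 1.002
```

Request:
play_rows:
  plan:
    - {"x":0,"y":0.04,"z":0,"twist":0}
    - {"x":0,"y":0.08,"z":0.01,"twist":0}
    - {"x":0,"y":0.12,"z":0.02,"twist":0}
    - {"x":0,"y":0.125,"z":0.02,"twist":0}
    - {"x":0,"y":0.125,"z":0.02,"twist":0}

```text
time: 2.67
ee_pos: [0.4727, -0.2963, 0.1992]
tcp_rot: [-3.139, -0.089, -0.0]
contact_force: [-0.9, 1.0, 0.1]
grip_width: 0.998
```

```bash
python3 -c "
from h import *
goto([.48,-.305,.22],.06)
c=optics.get_calibration('wrist');im=optics.read_camera('wrist');cv2.imwrite('pics/w3.png',im[:,:,::-1]);np.save('w3.npy',c)
print(np.round(c['extrinsics'],4))"
```

```text
t2.67 pos [ 0.4727 -0.2963  0.1992] yaw 0.0564 tilt [ 2.e-04  1.e-03 -1.e+00] F [-0.94  0.96  0.08] w 0.998
shift [ 0.0068  0.0091 -0.0208] twist -0.0036
[[ 0.0553 -0.9489 -0.3107  0.5535]
 [-0.9985 -0.0528 -0.0163 -0.293 ]
 [-0.001   0.3111 -0.9504  0.3339]
 [ 0.      0.      0.      1.    ]]
```

View pics/w3.png

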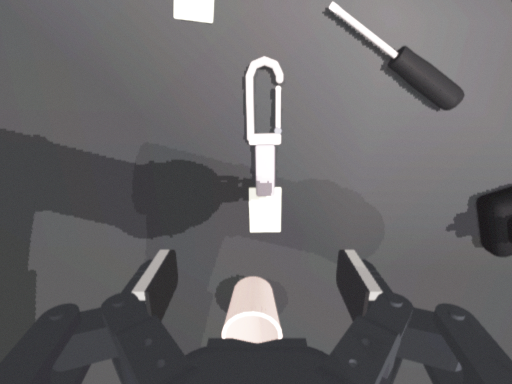

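```bash
python3 -c "
from h import *
im=cv2.imread('pics/w3.png')
cv2.imwrite('pics/w3c.png',cv2.resize(im[48:240,225:305],None,fx=3,fy=3,interpolation=cv2.INTER_CUBIC))
c=np.load('w3.npy',allow_pickle=True).item()
g=im.min(2)
m=(g>150).astype(np.uint8); m[:,:230]=0; m[:,300:]=0; m[:45]=0; m[245:]=0
for r in list(range(56,236,5)):
    xs=np.where(m[r])[0]
    if len(xs): print(r,xs.min(),xs.max(),len(xs),int(g[r,264]))
pl=m.copy(); pl[:196]=0
cn=max(cv2.findContours(pl,0,2)[0],key=cv2.contourArea); box=cv2.boxPoints(cv2.minAreaRect(cn)); 
W=np.array([cast(c,*p,.004) for p in box]); print(box,W.round(4).tolist())
"
```

```text
56 262 266 5 221
61 251 277 27 255
66 249 280 27 84
71 247 282 18 123
76 245 283 17 123
81 246 282 15 122
86 246 280 13 121
91 246 280 14 121
96 246 280 14 121
101 246 280 14 120
106 246 280 14 119
111 246 280 14 120
116 246 280 14 117
121 247 280 13 117
126 247 280 14 117
131 247 281 16 116
136 247 281 35 255
141 248 281 34 255
146 255 274 20 252
151 255 274 20 255
156 255 274 20 255
161 256 274 19 255
166 256 274 19 254
171 256 274 19 254
176 256 274 19 254
181 257 274 18 249
186 257 274 18 173
191 249 281 33 171
196 249 281 33 211
201 249 281 33 255
206 249 281 33 255
211 249 281 33 255
216 249 280 32 255
221 249 280 32 255
226 249 280 32 255
231 250 280 31 254
[[248. 196.]
 [281. 196.]
 [281. 232.]
 [248. 232.]] [[0.4465, -0.2878, 0.004], [0.4488, -0.329, 0.004], [0.3996, -0.3331, 0.004], [0.3972, -0.2901, 0.004]]
```

View pics/w3c.png

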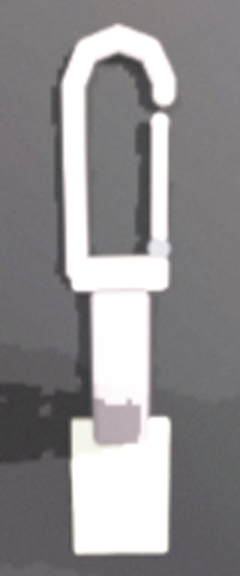

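```bash
python3 -c "
from h import *
c=np.load('w3.npy',allow_pickle=True).item()
f=lambda u,v,z:np.round(cast(c,u,v,z),4)
r=f(265,232.5,.004); b=f(264,55.5,.015); print('rear',r,'bow',b, np.linalg.norm((b-r)[:2]),'yaw',np.arctan2(b[1]-r[1],b[0]-r[0]))
print('blk',f(264.7,148,.026),f(265.5,184,.026))
print('blk width',np.linalg.norm(f(254.7,150,.026)-f(274.7,150,.026)))
print('spine',f(246,100,.015),f(280.7,100,.015), f(246,81,.015),f(247,126,.015))
print('block front/rear', f(264,133.5,.026), f(264.5,145,.026),f(265,189,.026), 'plate rear')
d=b-r; y=np.arctan2(d[1],d[0]); o=r[:2]+130*1e-3*np.array([np.cos(y),np.sin(y)]); print('origin',o,'grip',hookpt(o,y,[-.045,0]))
goto([*hookpt(o,y,[-.045,0])[:2],.1],y)
"
```

```text
rear [ 0.3977 -0.3123  0.004 ] bow [ 0.6039 -0.2976  0.015 ] 0.2067233175043396 yaw 0.07116960505843686
blk [ 0.5103 -0.304   0.026 ] [ 0.4693 -0.3076  0.026 ]
blk width 0.022132555207205473
spine [ 0.5594 -0.2808  0.015 ] [ 0.5614 -0.3184  0.015 ] [ 0.5784 -0.28    0.015 ] [ 0.532  -0.2831  0.015 ]
block front/rear [ 0.5259 -0.3023  0.026 ] [ 0.5136 -0.3036  0.026 ] [ 0.4633 -0.3074  0.026 ] plate rear
origin [ 0.52737091 -0.30305576] grip [ 0.48248482 -0.30625569  0.        ]
t2.72 pos [ 0.4731 -0.2952  0.2003] yaw 0.0579 tilt [ 1.9e-03  6.0e-04 -1.0e+00] F [-0.17  1.5   0.39] w 1.001
shift [0.0085 0.0116 0.1003] twist -0.0133
```

Request:
play_rows:
  plan:
    - {"x":0.009,"y":0.012,"z":0.03,"twist":-0.013}
    - {"x":0.009,"y":0.012,"z":0.065,"twist":-0.013}
    - {"x":0.009,"y":0.012,"z":0.1,"twist":-0.013}
    - {"x":0.009,"y":0.012,"z":0.13,"twist":-0.013}
    - {"x":0.009,"y":0.012,"z":0.14,"twist":-0.013}

```text
time: 3.13
ee_pos: [0.4817, -0.3033, 0.0557]
tcp_rot: [-3.135, -0.115, 0.005]
contact_force: [-1.1, 1.3, -1.0]
grip_width: 1.003
```

```bash
python3 -c "
from h import *
goto([.4825,-.3062,.011],.071)"
```

```text
t3.13 pos [ 0.4817 -0.3033  0.0557] yaw 0.0733 tilt [-0.0035  0.0039 -1.    ] F [-1.1   1.28 -1.02] w 1.003
shift [0.0007 0.0032 0.0447] twist 0.0023
```

Request:
play_rows:
  plan:
    - {"x":0.001,"y":0.003,"z":0.015,"twist":0}
    - {"x":0.001,"y":0.003,"z":0.03,"twist":0}
    - {"x":0.001,"y":0.003,"z":0.04,"twist":0}
    - {"x":0.001,"y":0.003,"z":0.044,"twist":0}
    - {"x":0.001,"y":0.003,"z":0.044,"twist":0}

```text
time: 3.55
ee_pos: [0.4832, -0.3053, 0.012]
tcp_rot: [-3.136, -0.117, 0.005]
contact_force: [-1.0, -0.2, -0.9]
grip_width: 1.003
```

```bash
python3 -c "
from h import *
goto([.4825,-.3062,.011],.071)"
```

```text
t3.55 pos [ 0.4832 -0.3053  0.012 ] yaw 0.0746 tilt [-0.0033  0.0037 -1.    ] F [-0.97 -0.17 -0.92] w 1.003
shift [-0.0008  0.0008  0.001 ] twist 0.0036
```

Request:
play_rows:
  plan:
    - {"x":0,"y":0.001,"z":0,"twist":0}
    - {"x":0,"y":0.001,"z":0,"twist":0}
    - {"x":0,"y":0.001,"z":0,"twist":0}
    - {"x":0,"y":0.001,"z":0,"twist":0}
    - {"x":0,"y":0.001,"z":0,"twist":0}
  fingers: 1
  grip_force: 70

```text
time: 3.97
ee_pos: [0.4835, -0.3065, 0.0125]
tcp_rot: [-3.136, -0.117, 0.004]
contact_force: [-0.9, -0.7, -0.7]
grip_width: 0.297
```

Request:
play_rows:
  plan:
    - {"x":0,"y":0,"z":0,"twist":0}
    - {"x":0,"y":0,"z":0,"twist":0}
    - {"x":0,"y":0,"z":0,"twist":0}
    - {"x":0,"y":0,"z":0,"twist":0}
    - {"x":0,"y":0,"z":0,"twist":0}

```text
time: 4.38
ee_pos: [0.4836, -0.3065, 0.0127]
tcp_rot: [-3.136, -0.117, 0.004]
contact_force: [0.4, 0.8, 2.3]
grip_width: 0.24
```

```bash
python3 -c "
from h import *
goto([.4825,-.3062,.1],.071)"
```

```text
t4.38 pos [ 0.4836 -0.3065  0.0127] yaw 0.0745 tilt [-0.0024  0.0033 -1.    ] F [0.38 0.82 2.26] w 0.240
shift [-0.0013 -0.0007 -0.0873] twist 0.0035
```

Request:
play_rows:
  plan:
    - {"x":0,"y":0,"z":-0.02,"twist":0}
    - {"x":0,"y":0,"z":-0.045,"twist":0}
    - {"x":0,"y":0,"z":-0.075,"twist":0}
    - {"x":0,"y":0,"z":-0.1,"twist":0}
    - {"x":0,"y":0,"z":-0.11,"twist":0}

```text
time: 4.8
ee_pos: [0.485, -0.3076, 0.1266]
tcp_rot: [-3.138, -0.117, -0.003]
contact_force: [0.2, -0.0, -1.0]
grip_width: 0.242
```

```bash
python3 -c "
from h import *
goto([.5107,.0635,.12],.178)
c=optics.get_calibration('wrist');im=optics.read_camera('wrist');cv2.imwrite('pics/w4.png',im[:,:,::-1]);np.save('w4.npy',c)
"
```

```text
t4.80 pos [ 0.485  -0.3076  0.1266] yaw 0.0747 tilt [ 0.0019  0.0011 -1.    ] F [ 0.24 -0.01 -0.98] w 0.242
shift [ 0.0533 -0.3682  0.0071] twist -0.1033
```

View pics/w4.png

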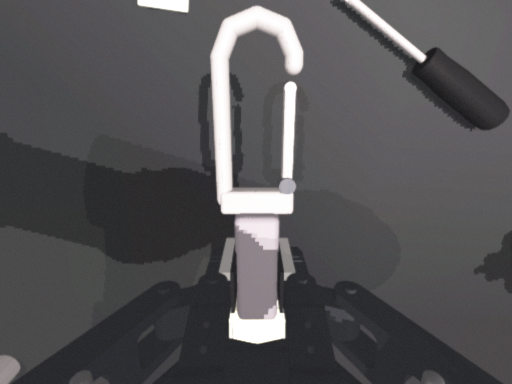

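```bash
python3 -c "
from h import *
im=cv2.imread('pics/w4.png'); c=np.load('w4.npy',allow_pickle=True).item()
g=im.min(2)
for r in (4,6,8,10,60,66,72,74,76,120,150,190,200): 
    xs=np.where(g[r,200:310]>150)[0]+200; print(r,xs.min() if len(xs) else None,xs.max() if len(xs) else None)
p=np.array([.485,-.3076,.1266]);y=.0747
def tool(u,v,z):
    d=cast(c,u,v,z)-p; return np.round([np.cos(y)*d[0]+np.sin(y)*d[1],-np.sin(y)*d[0]+np.cos(y)*d[1]],4)
z=.1266-.0127+.015
print('bow outer',tool(257,5,z),'nose end',tool(294,75,z))
for r in (120,150):
    xs=np.where(g[r,200:310]>150)[0]+200; print('spine/gate',tool(xs.min(),r,z),tool(xs.max(),r,z))
"
```

```text
4 None None
6 252 261
8 248 265
10 243 270
60 211 302
66 211 302
72 211 299
74 211 294
76 211 228
120 214 294
150 215 293
190 217 293
200 218 293
bow outer [ 0.1203 -0.0014] nose end [ 0.0939 -0.0176]
spine/gate [0.0748 0.0184] [ 0.0748 -0.0184]
spine/gate [0.0611 0.0186] [ 0.061  -0.0185]
```

Request:
play_rows:
  plan:
    - {"x":0,"y":-0.04,"z":0,"twist":-0.02}
    - {"x":0.005,"y":-0.08,"z":0,"twist":-0.04}
    - {"x":0.015,"y":-0.12,"z":0,"twist":-0.06}
    - {"x":0.025,"y":-0.16,"z":0,"twist":-0.08}
    - {"x":0.03,"y":-0.2,"z":0,"twist":-0.1}

```text
time: 5.27
ee_pos: [0.4996, -0.1041, 0.125]
tcp_rot: [-3.128, -0.274, -0.001]
contact_force: [1.6, 1.0, -1.2]
grip_width: 0.237
```

```bash
python3 -c "
from h import *
goto([.5094,.0648,.12],.178)"
```

```text
t5.27 pos [ 0.4996 -0.1041  0.125 ] yaw 0.1750 tilt [ 3.0e-04  1.4e-03 -1.0e+00] F [ 1.6   1.   -1.22] w 0.237
shift [ 0.0391 -0.1646  0.0053] twist -0.003
```

Request:
play_rows:
  plan:
    - {"x":0.01,"y":-0.04,"z":0,"twist":-0.003}
    - {"x":0.02,"y":-0.08,"z":0,"twist":-0.003}
    - {"x":0.03,"y":-0.12,"z":0,"twist":-0.003}
    - {"x":0.039,"y":-0.155,"z":0,"twist":-0.003}
    - {"x":0.039,"y":-0.165,"z":0,"twist":-0.003}

```text
time: 5.68
ee_pos: [0.5085, 0.0694, 0.1228]
tcp_rot: [-3.127, -0.284, 0.004]
contact_force: [-0.2, -0.8, -1.1]
grip_width: 0.24
```

Request:
play_rows:
  plan:
    - {"x":0,"y":0,"z":0,"twist":0}
    - {"x":0,"y":0,"z":0,"twist":0}

```text
time: 5.85
ee_pos: [0.5075, 0.0699, 0.1206]
tcp_rot: [-3.127, -0.287, 0.009]
contact_force: [0.7, 0.2, -1.0]
grip_width: 0.242
```

```bash
python3 -c "
from h import *
goto([.5094,.0648,.0227],.178)
c=optics.get_calibration('wrist');im=optics.read_camera('wrist');cv2.imwrite('pics/w5.png',im[:,:,::-1]);np.save('w5.npy',c)
"
```

```text
t5.85 pos [0.5075 0.0699 0.1206] yaw 0.1832 tilt [-0.0058  0.001  -1.    ] F [ 0.74  0.17 -1.04] w 0.242
shift [0.0015 0.0055 0.0978] twist 0.0052
```

View pics/w5.png

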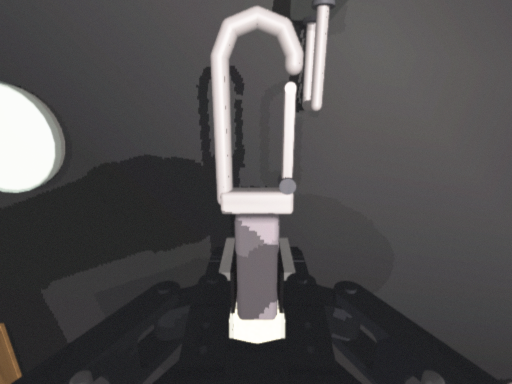

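```bash
python3 -c "
from h import *
im=cv2.imread('pics/w5.png'); c=np.load('w5.npy',allow_pickle=True).item()
cv2.imwrite('pics/w5c.png',cv2.resize(im[0:130,270:350],None,fx=4.5,fy=4.5,interpolation=cv2.INTER_CUBIC))
for v in (108,109.5): print(np.round(cast(c,317,v,.045),4))
P1,P2=cast(c,317.5,98,.049),cast(c,322.5,12,.049); print(np.arctan2(*(P2-P1)[1::-1]), P1,P2)
"
```

```text
[0.5933 0.0405 0.045 ]
[0.5923 0.0402 0.045 ]
0.189832827287325 [0.59974213 0.04258606 0.049     ] [0.65059875 0.05235798 0.049     ]
```

View pics/w5c.png

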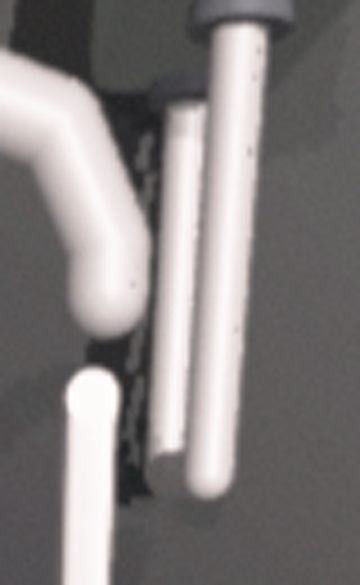

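Request:
play_rows:
  plan:
    - {"x":0.001,"y":0.003,"z":0.025,"twist":0}
    - {"x":0.001,"y":0.003,"z":0.05,"twist":0}
    - {"x":0.001,"y":0.003,"z":0.075,"twist":0}
    - {"x":0.001,"y":0.003,"z":0.097,"twist":0}
    - {"x":0.001,"y":0.003,"z":0.097,"twist":0}

```text
time: 6.32
ee_pos: [0.5053, 0.0636, 0.0184]
tcp_rot: [3.129, 0.28, -0.022]
contact_force: [-1.4, -0.6, -2.5]
grip_width: 0.246
```

Request:
play_rows:
  plan:
    - {"x":0,"y":0,"z":0,"twist":0}
    - {"x":0,"y":0,"z":0,"twist":0}

```text
time: 6.48
ee_pos: [0.5052, 0.0625, 0.0186]
tcp_rot: [3.128, 0.278, -0.023]
contact_force: [0.3, 0.4, -2.4]
grip_width: 0.242
```

```bash
python3 -c "
from h import *
goto([.5097,.0641,.0227],.18)
c=optics.get_calibration('wrist');im=optics.read_camera('wrist');cv2.imwrite('pics/w6.png',im[:,:,::-1]);np.save('w6.npy',c)
"
```

```text
t6.48 pos [0.5052 0.0625 0.0186] yaw 0.1773 tilt [-0.0146 -0.0021 -0.9999] F [ 0.3   0.42 -2.37] w 0.242
shift [ 0.0046 -0.0008 -0.0041] twist -0.0027
```

View pics/w6.png

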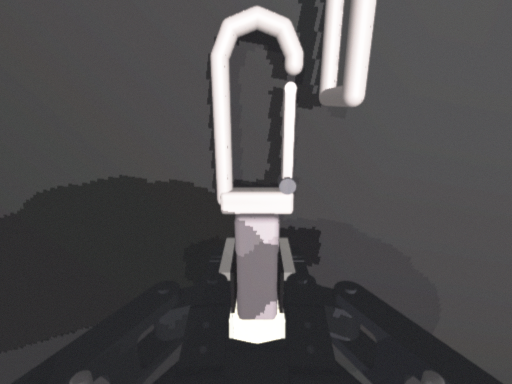

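```bash
cat >> h.py <<'E'
def intool(c,u,v,z,o=None):
    o,M=state(); return np.round(M.T@(cast(c,u,v,z)-o["ee_pos"]),4)
E
python3 -c "
from h import *
im=cv2.imread('pics/w6.png'); c=np.load('w6.npy',allow_pickle=True).item()
cv2.imwrite('pics/w6c.png',cv2.resize(im[0:130,270:390],None,fx=4.5,fy=4.5,interpolation=cv2.INTER_CUBIC))
print('bar top',[cast(c,354,v,.045).round(4) for v in (104,106)],intool(c,354,105,.045))
print('bar bot',cast(c,327,106,.0055).round(4),intool(c,327,106,.0055))
zl=.0197
print('bow',intool(c,257,5,zl),'nose end',intool(c,294,75,zl),'gate',intool(c,294.5,120,zl))
"
```

```text
bar top [array([0.5924, 0.0406, 0.045 ]), array([0.5917, 0.0404, 0.045 ])] [ 0.0805  0.0373 -0.0266]
bar bot [0.5911 0.0407 0.0055] [0.0801 0.037  0.0129]
bow [ 0.1193  0.0019 -0.0018] nose end [ 0.0931  0.0181 -0.0014] gate [ 0.074   0.0191 -0.0012]
```

View pics/w6c.png

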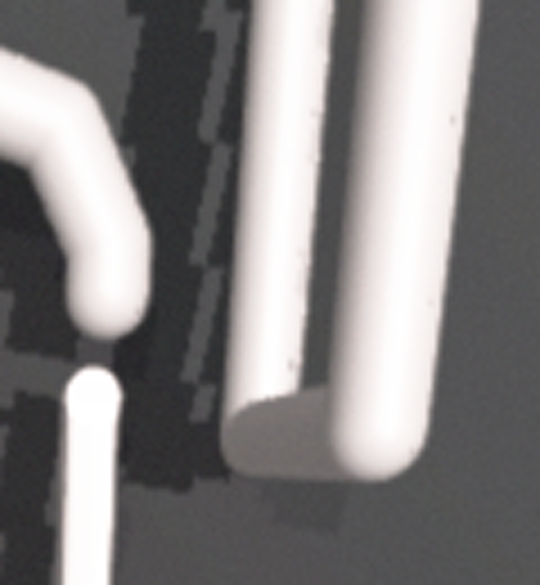

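Request:
play_rows:
  plan:
    - {"x":0.001,"y":0.002,"z":-0.003,"twist":0}
    - {"x":0.002,"y":0.005,"z":-0.005,"twist":0}
    - {"x":0.003,"y":0.008,"z":-0.005,"twist":0}
    - {"x":0.003,"y":0.011,"z":-0.005,"twist":0}
    - {"x":0.003,"y":0.012,"z":-0.005,"twist":0}

```text
time: 6.95
ee_pos: [0.5112, 0.0513, 0.0247]
tcp_rot: [3.129, 0.278, -0.02]
contact_force: [-0.6, -0.3, -1.3]
grip_width: 0.241
```

```bash
python3 -c "
from h import *
goto([.5097,.0641,.0227],.18)
c=optics.get_calibration('wrist');im=optics.read_camera('wrist');cv2.imwrite('pics/w7.png',im[:,:,::-1]);np.save('w7.npy',c)
"
```

```text
t6.95 pos [0.5112 0.0513 0.0247] yaw 0.1774 tilt [-0.0125 -0.0013 -0.9999] F [-0.6  -0.32 -1.27] w 0.241
shift [ 0.0008 -0.0128  0.002 ] twist -0.0026
```

View pics/w7.png

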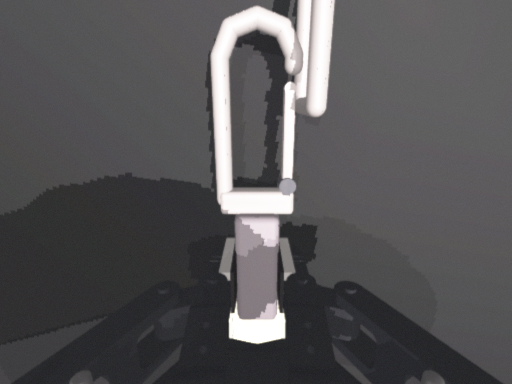

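Request:
play_rows:
  plan:
    - {"x":-0.001,"y":0.002,"z":0,"twist":0}
    - {"x":-0.001,"y":0.004,"z":0,"twist":0}
    - {"x":-0.001,"y":0.006,"z":0,"twist":0}
    - {"x":-0.001,"y":0.008,"z":0,"twist":0}
    - {"x":-0.001,"y":0.01,"z":0,"twist":0}

```text
time: 7.42
ee_pos: [0.5119, 0.0416, 0.0245]
tcp_rot: [-3.129, -0.279, 0.02]
contact_force: [-1.2, 3.3, -2.0]
grip_width: 0.24
```

```bash
python3 -c "
from h import *
goto([.5097,.0641,.0227],.18)
c=optics.get_calibration('wrist');im=optics.read_camera('wrist');cv2.imwrite('pics/w8.png',im[:,:,::-1]);np.save('w8.npy',c)
"
```

```text
t7.42 pos [0.5119 0.0416 0.0245] yaw 0.1779 tilt [-1.270e-02 -8.000e-04 -9.999e-01] F [-1.18  3.34 -2.03] w 0.240
shift [ 0.0018 -0.0226  0.0018] twist -0.0021
```

View pics/w8.png

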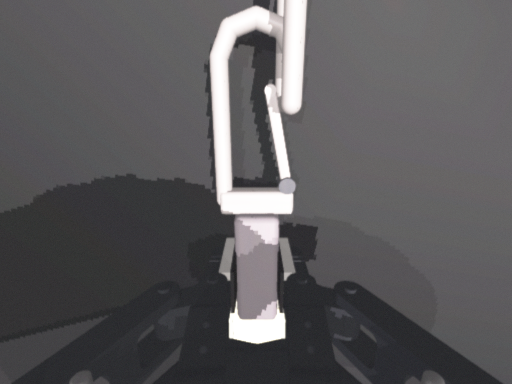

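The gate is swinging in (tip at about (270,90)) with only 3 N, and the bar is clear of the nose. I'll keep pressing.

Request:
play_rows:
  plan:
    - {"x":0,"y":0.002,"z":0,"twist":0}
    - {"x":0,"y":0.004,"z":0,"twist":0}
    - {"x":0,"y":0.006,"z":0,"twist":0}
    - {"x":0,"y":0.008,"z":0,"twist":0}
    - {"x":0,"y":0.01,"z":0,"twist":0}

```text
time: 7.88
ee_pos: [0.5138, 0.0314, 0.0245]
tcp_rot: [-3.129, -0.279, 0.02]
contact_force: [-0.2, 4.5, -1.5]
grip_width: 0.236
```

```bash
python3 -c "
from h import *
goto([.5097,.0641,.0227],.18)
c=optics.get_calibration('wrist');im=optics.read_camera('wrist');cv2.imwrite('pics/w9.png',im[:,:,::-1]);np.save('w9.npy',c)
"
```

```text
t7.88 pos [0.5138 0.0314 0.0245] yaw 0.1778 tilt [-1.260e-02 -8.000e-04 -9.999e-01] F [-0.15  4.5  -1.47] w 0.236
shift [ 0.0018 -0.0329  0.0018] twist -0.0022
```

View pics/w9.png

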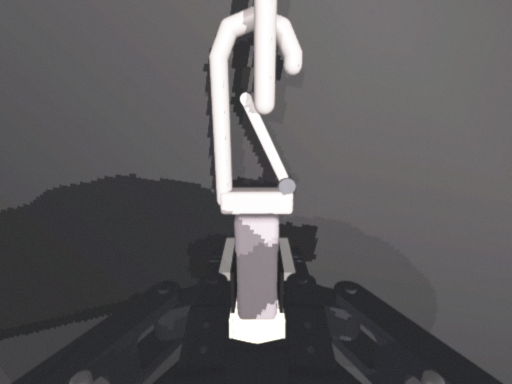

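Bar is inside the loop (hook about (37,−3)). Next I'll draw the hook back.

Request:
play_rows:
  plan:
    - {"x":0,"y":0.002,"z":0,"twist":0}
    - {"x":-0.005,"y":0.003,"z":0,"twist":0}
    - {"x":-0.01,"y":0.003,"z":0,"twist":0}
    - {"x":-0.015,"y":0.003,"z":0,"twist":0}
    - {"x":-0.02,"y":0.003,"z":0,"twist":0}

```text
time: 8.35
ee_pos: [0.4939, 0.0237, 0.0247]
tcp_rot: [3.128, 0.277, -0.021]
contact_force: [0.2, -0.3, -0.7]
grip_width: 0.241
```

```bash
python3 -c "
from h import *
goto([.5097,.0641,.0227],.18)
c=optics.get_calibration('wrist');im=optics.read_camera('wrist');cv2.imwrite('pics/w10.png',im[:,:,::-1]);np.save('w10.npy',c)
"
```

```text
t8.35 pos [0.4939 0.0237 0.0247] yaw 0.1768 tilt [-0.0131 -0.0021 -0.9999] F [ 0.22 -0.27 -0.66] w 0.241
shift [ 0.0227 -0.037   0.0017] twist -0.0032
```

View pics/w10.png

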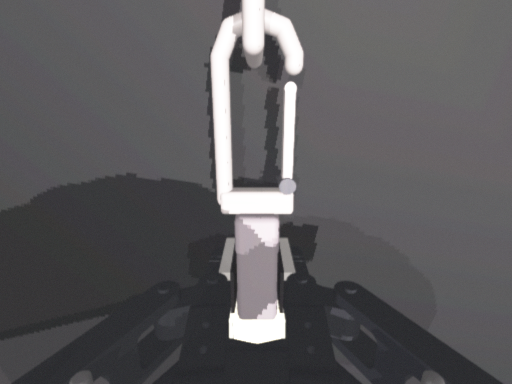

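Gate snapped shut (tip back at (290,88)) and the bar is in the bow area. About 5 mm remain to seat, so I'll approach gently and watch the force.

Request:
play_rows:
  plan:
    - {"x":-0.001,"y":-0.001,"z":0,"twist":0}
    - {"x":-0.002,"y":-0.001,"z":0,"twist":0}
    - {"x":-0.003,"y":-0.001,"z":0,"twist":0}
    - {"x":-0.0035,"y":-0.001,"z":0,"twist":0}
    - {"x":-0.004,"y":-0.001,"z":0,"twist":0}

```text
time: 8.82
ee_pos: [0.4893, 0.0241, 0.0248]
tcp_rot: [3.129, 0.277, -0.021]
contact_force: [1.3, 0.8, -1.5]
grip_width: 0.243
```

Request:
play_rows:
  plan:
    - {"x":-0.0003,"y":0,"z":0,"twist":0}
    - {"x":-0.0006,"y":0,"z":0,"twist":0}
    - {"x":-0.001,"y":0,"z":0,"twist":0}

```text
time: 9.07
ee_pos: [0.4888, 0.024, 0.025]
tcp_rot: [3.129, 0.277, -0.019]
contact_force: [3.0, 0.5, -1.6]
grip_width: 0.238
```

Request:
play_rows:
  plan:
    - {"x":-0.0003,"y":0,"z":0,"twist":0}
    - {"x":-0.0006,"y":0,"z":0,"twist":0}
    - {"x":-0.0006,"y":0,"z":0,"twist":0}

```text
time: 9.32
ee_pos: [0.4885, 0.024, 0.0251]
tcp_rot: [3.129, 0.278, -0.018]
contact_force: [5.1, 0.8, -3.3]
grip_width: 0.244
```

Request:
play_rows:
  plan:
    - {"x":-0.0003,"y":0,"z":0,"twist":0}
    - {"x":-0.0005,"y":0,"z":0,"twist":0}
    - {"x":-0.0005,"y":0,"z":0,"twist":0}

```text
time: 9.57
ee_pos: [0.4883, 0.024, 0.0252]
tcp_rot: [3.129, 0.278, -0.017]
contact_force: [5.0, 0.9, -3.3]
grip_width: 0.238
```

Request:
play_rows:
  plan:
    - {"x":-0.0005,"y":0,"z":0,"twist":0}
    - {"x":-0.001,"y":0,"z":0,"twist":0}
    - {"x":-0.001,"y":0,"z":0,"twist":0}

```text
time: 9.82
ee_pos: [0.4879, 0.024, 0.0254]
tcp_rot: [-3.129, -0.278, 0.014]
contact_force: [7.3, 0.9, -5.3]
grip_width: 0.24
```

Request:
play_rows:
  plan:
    - {"x":-0.0005,"y":0,"z":0,"twist":0}
    - {"x":-0.001,"y":0,"z":0,"twist":0}
    - {"x":-0.001,"y":0,"z":0,"twist":0}

```text
time: 10.07
ee_pos: [0.4877, 0.0241, 0.0256]
tcp_rot: [-3.129, -0.278, 0.011]
contact_force: [8.3, 1.1, -5.0]
grip_width: 0.242
```

Request:
play_rows:
  plan:
    - {"x":-0.0005,"y":0,"z":0.0003,"twist":0}
    - {"x":-0.001,"y":0,"z":0.0005,"twist":0}
    - {"x":-0.001,"y":0,"z":0.0005,"twist":0}

```text
time: 10.32
ee_pos: [0.4876, 0.0241, 0.0253]
tcp_rot: [-3.129, -0.278, 0.008]
contact_force: [8.5, 1.0, -4.5]
grip_width: 0.24
```

Request:
play_rows:
  plan:
    - {"x":-0.0003,"y":0,"z":0.0003,"twist":0}
    - {"x":-0.0006,"y":0,"z":0.0003,"twist":0}
    - {"x":-0.0006,"y":0,"z":0.0003,"twist":0}

```text
time: 10.57
ee_pos: [0.4877, 0.0242, 0.0253]
tcp_rot: [-3.128, -0.278, 0.005]
contact_force: [6.7, 0.4, -5.6]
grip_width: 0.237
```

Request:
play_rows:
  plan:
    - {"x":-0.001,"y":0,"z":0.0002,"twist":0}
    - {"x":-0.0015,"y":0,"z":0.0002,"twist":0}
    - {"x":-0.0015,"y":0,"z":0.0002,"twist":0}

```text
time: 10.82
ee_pos: [0.4873, 0.0242, 0.0253]
tcp_rot: [-3.128, -0.277, 0.0]
contact_force: [9.3, 0.5, -6.8]
grip_width: 0.239
```

Request:
play_rows:
  plan:
    - {"x":-0.0015,"y":0,"z":0.0002,"twist":0}
    - {"x":-0.0015,"y":0,"z":0.0002,"twist":0}
    - {"x":-0.0015,"y":0,"z":0.0002,"twist":0}

```text
time: 11.07
ee_pos: [0.4871, 0.0242, 0.0253]
tcp_rot: [-3.127, -0.277, -0.005]
contact_force: [12.2, 0.6, -6.6]
grip_width: 0.238
```

Request:
play_rows:
  plan:
    - {"x":-0.0013,"y":0,"z":0.0002,"twist":0}
    - {"x":-0.0013,"y":0,"z":0.0002,"twist":0}
    - {"x":-0.0013,"y":0,"z":0.0002,"twist":0}
    - {"x":-0.0013,"y":0,"z":0.0002,"twist":0}
    - {"x":-0.0013,"y":0,"z":0.0002,"twist":0}

```text
time: 11.48
ee_pos: [0.4871, 0.0243, 0.0255]
tcp_rot: [-3.127, -0.277, -0.01]
contact_force: [10.5, 1.2, -6.9]
grip_width: 0.238
```

Request:
play_rows:
  plan:
    - {"x":-0.0013,"y":0,"z":0.0002,"twist":0}
    - {"x":-0.0013,"y":0,"z":0.0002,"twist":0}
    - {"x":-0.0013,"y":0,"z":0.0002,"twist":0}
    - {"x":-0.0013,"y":0,"z":0.0002,"twist":0}
    - {"x":-0.0013,"y":0,"z":0.0002,"twist":0}

```text
time: 11.9
ee_pos: [0.487, 0.0244, 0.0254]
tcp_rot: [-3.127, -0.277, -0.014]
contact_force: [10.8, 0.6, -8.1]
grip_width: 0.243
```

```bash
python3 -c "
from h import *
goto([.4877,.0242,.0127],.18)
c=optics.get_calibration('wrist');im=optics.read_camera('wrist');cv2.imwrite('pics/w11.png',im[:,:,::-1]);np.save('w11.npy',c)
"
```

```text
t11.90 pos [0.487  0.0244 0.0254] yaw 0.1767 tilt [ 0.0088  0.0036 -1.    ] F [10.85  0.62 -8.13] w 0.243
shift [0.0005 0.0003 0.0127] twist -0.0033
```

View pics/w11.png

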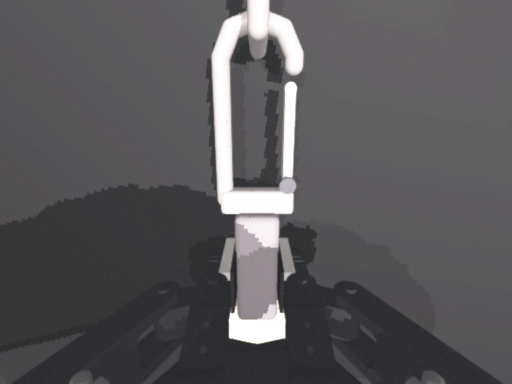

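Request:
play_rows:
  plan:
    - {"x":-0.0013,"y":0,"z":0.0006,"twist":0}
    - {"x":-0.0013,"y":0,"z":0.0006,"twist":0}
    - {"x":-0.0013,"y":0,"z":0.0006,"twist":0}
    - {"x":-0.0013,"y":0,"z":0.0006,"twist":0}
    - {"x":-0.0013,"y":0,"z":0.0006,"twist":0}

```text
time: 12.37
ee_pos: [0.487, 0.0244, 0.0251]
tcp_rot: [-3.126, -0.277, -0.019]
contact_force: [11.4, 1.4, -7.3]
grip_width: 0.238
```

Request:
play_rows:
  plan:
    - {"x":-0.0012,"y":0,"z":0.0006,"twist":0}
    - {"x":-0.0012,"y":0,"z":0.0006,"twist":0}
    - {"x":-0.0012,"y":0,"z":0.0006,"twist":0}
    - {"x":-0.0012,"y":0,"z":0.0006,"twist":0}
    - {"x":-0.0012,"y":0,"z":0.0006,"twist":0}

```text
time: 12.78
ee_pos: [0.487, 0.0244, 0.0247]
tcp_rot: [-3.126, -0.276, -0.024]
contact_force: [10.9, -0.3, -5.8]
grip_width: 0.241
```

Request:
play_rows:
  plan:
    - {"x":0.001,"y":0,"z":0,"twist":0}
    - {"x":0.002,"y":0,"z":0,"twist":0}
    - {"x":0.003,"y":0,"z":0.001,"twist":0}
    - {"x":0.004,"y":0,"z":0.002,"twist":0}
    - {"x":0.004,"y":0,"z":0.003,"twist":0}

```text
time: 13.2
ee_pos: [0.4906, 0.025, 0.0214]
tcp_rot: [-3.126, -0.276, -0.021]
contact_force: [-0.2, 1.0, -2.1]
grip_width: 0.237
```

```bash
python3 -c "
from h import *
goto([.4915,.025,.0137],.18)"
```

```text
t13.20 pos [0.4906 0.025  0.0214] yaw 0.1763 tilt [ 0.0133  0.0045 -0.9999] F [-0.18  0.97 -2.07] w 0.237
shift [0.0008 0.0002 0.0077] twist -0.0037
```

Request:
play_rows:
  plan:
    - {"x":0,"y":0,"z":0.0015,"twist":0}
    - {"x":0,"y":0,"z":0.003,"twist":0}
    - {"x":0,"y":0,"z":0.0045,"twist":0}
    - {"x":0,"y":0,"z":0.006,"twist":0}
    - {"x":0,"y":0,"z":0.006,"twist":0}

```text
time: 13.62
ee_pos: [0.4903, 0.025, 0.0149]
tcp_rot: [-3.126, -0.276, -0.02]
contact_force: [0.6, 0.5, -1.0]
grip_width: 0.241
```

Request:
play_rows:
  plan:
    - {"x":0,"y":0,"z":0.0005,"twist":0}
    - {"x":0,"y":0,"z":0.001,"twist":0}
    - {"x":0,"y":0,"z":0.001,"twist":0}

```text
time: 13.87
ee_pos: [0.4904, 0.025, 0.0139]
tcp_rot: [-3.126, -0.276, -0.02]
contact_force: [0.1, 0.6, -0.7]
grip_width: 0.243
```

```bash
python3 -c "
from h import *
goto([.4915,.025,.0127],.18)
c=optics.get_calibration('wrist');im=optics.read_camera('wrist');cv2.imwrite('pics/w12.png',im[:,:,::-1]);np.save('w12.npy',c)
"
```

```text
t13.87 pos [0.4904 0.025  0.0139] yaw 0.1763 tilt [ 0.0126  0.0043 -0.9999] F [ 0.08  0.58 -0.72] w 0.243
shift [0.0011 0.0002 0.0013] twist -0.0037
```

View pics/w12.png

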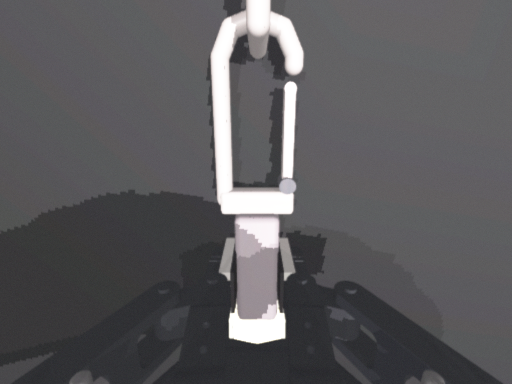

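Request:
play_rows:
  plan:
    - {"x":0,"y":0,"z":0.0007,"twist":0}
    - {"x":0,"y":0,"z":0.0007,"twist":0}

```text
time: 14.08
ee_pos: [0.4905, 0.025, 0.0136]
tcp_rot: [-3.126, -0.276, -0.021]
contact_force: [-0.1, -0.2, 1.5]
grip_width: 0.241
```

Request:
play_rows:
  plan:
    - {"x":0,"y":0,"z":0,"twist":0}
    - {"x":0,"y":0,"z":0,"twist":0}
    - {"x":0,"y":0,"z":0,"twist":0}
    - {"x":0,"y":0,"z":0,"twist":0}
    - {"x":0,"y":0,"z":0,"twist":0}
  fingers: 0

```text
time: 14.5
ee_pos: [0.4905, 0.025, 0.0137]
tcp_rot: [-3.126, -0.276, -0.021]
contact_force: [-0.1, 0.3, 0.3]
grip_width: 0.927
```

Request:
play_rows:
  plan:
    - {"x":0,"y":0,"z":0,"twist":0}
    - {"x":0,"y":0,"z":-0.005,"twist":0}
    - {"x":0,"y":0,"z":-0.02,"twist":0}
    - {"x":0,"y":0,"z":-0.04,"twist":0}
    - {"x":0,"y":0,"z":-0.07,"twist":0}

```text
time: 14.92
ee_pos: [0.4882, 0.0243, 0.0825]
tcp_rot: [-3.127, -0.276, -0.014]
contact_force: [0.8, -0.3, -0.0]
grip_width: 1.002
```

Request:
play_rows:
  plan:
    - {"x":0,"y":0,"z":-0.03,"twist":0}
    - {"x":0,"y":0,"z":-0.06,"twist":0}
    - {"x":0,"y":0,"z":-0.09,"twist":0}
    - {"x":0,"y":0,"z":-0.1,"twist":0}
    - {"x":0,"y":0,"z":-0.1,"twist":0}

```text
time: 15.33
ee_pos: [0.4887, 0.0242, 0.1867]
tcp_rot: [-3.126, -0.276, -0.024]
contact_force: [0.2, -0.8, -0.2]
grip_width: 1.001
```

```bash
python3 -c "
from h import *
goto([.4915,.025,.0127],.18)
c=optics.get_calibration('wrist');im=optics.read_camera('wrist');cv2.imwrite('pics/w13.png',im[:,:,::-1])
s=optics.read_camera('scene');cv2.imwrite('pics/s13.png',cv2.resize(s[130:290,180:400,::-1],None,fx=3.5,fy=3.5,interpolation=cv2.INTER_CUBIC))
"
```

```text
t15.33 pos [0.4887 0.0242 0.1867] yaw 0.1762 tilt [ 0.0151  0.0048 -0.9999] F [ 0.22 -0.84 -0.24] w 1.001
shift [2.00e-04 1.00e-04 1.74e-01] twist -0.0038
```

View pics/w13.png

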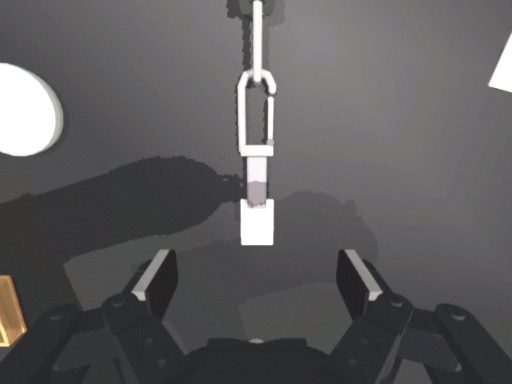

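View pics/s13.png

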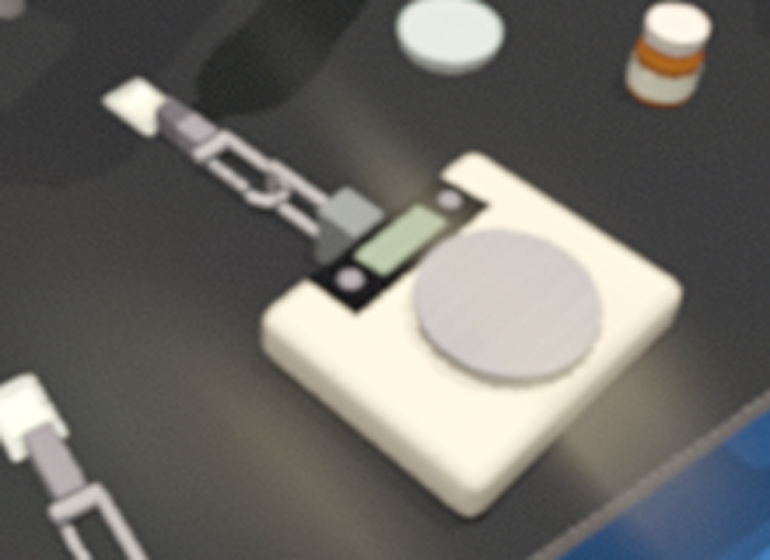

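The tag lies on the bench with the eye bar in the bow (wrist (257,78)) and the gate shut in line with the nose ((270,98)). The gripper is open and clear, so I'm handing in.

```bash
python3 -c "
from plant import ticket
print(ticket.job_done())"
```

```text
the job is handed in; nothing more can be done
None
```

The tag is clipped onto the balance's eye and lying on the bench with its gate closed, and I handed the job in at about 15.5 s of the 56 s allowed.

- **Choice of tag:** I took the tag nearer the robot's base and left the look-alike alone.
- **Clipping:** I pressed the gate against the eye's upright bar with about 4.5 N until the bar was inside. I then drew the hook back until the gate snapped shut and the bar sat in the bow.
- **Proof pull:** I pulled straight away from the balance at about 9–12 N for roughly 2 s. The highest horizontal reading was about 12 N. Including an unintended downward component, the peak was about 14 N, which is still below 20 N.
- **Letting go:** I eased the load off, lowered the tag to the bench, opened the fingers and raised the gripper about 17 cm clear.

**Last checks:** The wrist picture shows the bar in the bow and the gate in line with the nose. The scene crop shows the dish, jar and balance undisturbed; the driver was outside it, but the arm's low moves stayed away from it.

**What was not perfect:**
- During the pull there was also 4–8 N of vertical force at the wrist, including the tag's weight of about 1.4 N. I take the rest to be friction of the hook against the bar.
- The tool tilted by about 1° over the job.

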